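# Close up the joiner's chest

### The arm

A 7-joint arm with a two-finger parallel gripper is mounted at the origin on the work surface. World frame = base frame: x ahead of the robot, y to its left, z up, the work surface at z = 0. Lengths are in m, angles in rad, forces in N, time in s.
With the tool pointing down it reaches from about 0.35 to 0.9 m from the base axis. Payload 8.1 kg.
Tool frame: the origin (TCP) lies on the centre line of the jaws, within the pads' length; the fingertips stand arm.tips_ahead ahead of it and the grasp point (between the pads) lies 8 mm behind it (arm.tips_ahead is the distance from the TCP to the fingertips, in m); z points along the fingers, y is the direction in which the jaws open and shut (so a half turn about z gives the same grasp; the last joint's range is limited). The gripper opens to 92 mm and grips with 3 to 60 N. Pads are 19 mm wide; open, the fingers measure 130 mm over their backs; the gripper's body (75 mm by 190 mm) begins 47 mm behind the grasp point.
Start: joints at [1.229, 0.434, 0.025, 1.573, -0.012, 1.134, -0.075], TCP at [0.148, -0.607, 0.238] pointing down, gripper open.
Joint ranges: [-2.62, 2.62], [-0.44, 2.09], [-1.27, 1.32], [0.08, 2.57], [-1.32, 4.46], [0.12, 2], [-2.74, 2.74]. Speed limits (rad/s): [2.22, 2.22, 3.01, 3.01, 3.14, 3.14, 3.14].

### API

Orientations are given as a rotation vector (axis times angle).
In Python, from cell import arm gives the robot as it stands. The module is installed in compiled form; this text tells all that it offers.
- The arm moves only by the tool jog_arm, never from a script. Its argument "moves" is a list of rows, each an object with "twist": the turn, a rotation vector about the tool's x, y, z in units of 10 degrees (1.0 is 10 degrees), a list of three; "xyz": the shift along the tool's x, y, z in units of 60 mm (1.0 is 60 mm), a list of three; "grip": the closure, from -1 (fully open) to 1 (shut). A call has 1 to 5 rows; each row is the pose to reach, as a shift and turn from the pose commanded when the call began, along the tool's axes at that moment; what a row does not reach only later rows make up. A row lasts 1/8 s, in which the tool goes at most 62.5 mm and 10.7 degrees, less where a joint would pass 70% of its speed; a pose out of reach is approached as far as the arm can. A call with a gripper value outside its range is refused whole. The fingers move at their own pace and stop on an object; "force" is the grip in N (left out, the last holds). Time passes only in rows, so rows that repeat a pose let the fingers close. It gives the time, the measured TCP pose, the force and the opening at its end, in the units of the state.
- arm.observe(): the state, without advancing time (a new reading comes with each control period).
- arm.get_image(name): name is "scene" or "top" or "wrist"; returns the picture (400x640x3 uint8, blue, green, red); there is no depth.
- arm.camera_params(name): a dict with "mtx" (3x3 intrinsics, pixels), "k1" (the pictures are not rectified: a ray, as slopes to the right and down, at radius r is drawn at 1 + k1 r^2 times it, then the intrinsics apply), "T" (4x4, takes a point from camera to world coordinates); the wrist camera has in their place "T_tool_cam" (4x4, takes a point from camera to tool coordinates, whose origin is the TCP and whose axes are the flange's). Camera axes: x right, y down, z forward; pixel columns grow to the right and rows downward; lengths in m; the calibration is good to about 2 mm. A picture is of the moment at which its call begins: read the wrist's pose just before it. camera_params takes no time and is no camera call.
- arm.sign_off(): hands the job in, once; it reports no verdict.
The state is a dict: "clock": time; "joints": joint angles; "dq": joint speeds; "joint_efforts": joint torques, N m; "position": TCP position; "ee_rot": TCP orientation; "force": force on the tool from outside, world axes, zero at the start; "ft_torque": the same for the moment, N m; "width": opening from 0.0 (shut) to 1.0 (fully open).
Only numpy, scipy, OpenCV 4.12 (cv2) and the standard library are available. Lean on these libraries where they do the work, as an engineer would, in place of code of your own. Each camera call takes 0.05 s, during which the arm holds its last target. There are 200 camera calls.

### The job

Close up the wooden chest with the white lid and drawer fronts, using only your fingertips: push both open drawers fully home and press the lid down until it is shut, in any order. Push gently, without slamming or forcing anything, do not open anything further, leave the other things on the bench where they are, and finish clear of the chest.

Things in the scene. Friction and masses are not known exactly. Their poses are not given: they have to be found in the camera images.
- chest: Pale wooden chest, fixed to the bench. Carcase 160 deep (x) by 320 wide (y) by 100 high; origin at the centre of its underside. Its -x face is the drawer side, facing roughly towards the robot; +y is its left as the robot sees it; z up. Under the lid is an open shallow till; below it two drawers side by side. Only the drawers and lid move.
- drawer_left (a joint): How far the left drawer (+y side of the chest) stands open, m: 0 fully home against a hard stop, at most 0.115. It slides along the chest's x axis, opening towards chest -x, with about 2.5 N of friction, and stays where it is left.
- drawer_right (a joint): The same for the right drawer (-y side of the chest).
- drawer_left_front (a point): Centre of the outer face of the left drawer's front, 40 above the bench. The front is a white-painted flat panel 155 wide, 68 high (6 to 74 above the bench) and 14 thick, lying over the carcase's face; a flat brass disc (no grip, 2 thick) marks it. At fully home this point lies 94 from the chest's origin along chest -x, and 80 along +y.
- drawer_right_front (a point): The same for the right drawer; 80 along chest -y.
- lid (a joint): Lid angle, rad: 0 shut flat on the carcase (hard stop), growing as the lid's free edge rises; at most 1.4. Stiff hinge (friction 0.5 N m, more than the lid's weight of 0.25 kg): it stays where it is left and must be pushed all the way down.
- lid_hinge (a point): Middle of the lid's hinge line, which runs along chest y at the back of the chest: 75 along chest +x and 100 above the bench; on the lid's underside plane.
- lid_edge (a point): Middle of the lid's free edge, on its upper (outer) face. The lid is a flat white-painted panel 160 from hinge to free edge, 324 wide, 10 thick, with a bare-wood inlay on its outer face; shut, its top is 110 above the bench.
- glue: Bystander: white glue bottle, orange cap, 60 across, 150 tall, standing; leave alone.
- wax_can: Bystander: low can with yellow band, 72 across, 50 tall, standing; leave alone.
- pencil_cup: Bystander: blue ceramic cup, 70 across, 90 tall, standing; leave alone.
- screwdriver: Bystander: screwdriver lying flat; leave alone.
- mallet: Bystander: wooden joiner's mallet lying flat, 60 high, 260 long; origin on the underside near the middle; leave alone.
- offcut: Bystander: pale wood offcut, 100 x 45 x 30; leave alone.
- sanding_block: Bystander: cork block, 110 x 65 x 35; leave alone.

How it is judged:
By the outcome, as a careful person would: the job done as asked, in the order asked, and still so for the second after the job is handed in, with the robot touching nothing.
It also fails if it takes over 61 s, if anything falls off the work surface, if the arm or the gripper's body presses on something with over 40 N, if the wrist force passes 120 N, or if a joint passes its speed limit or range.

## Working session

There is one attempt and no reset: what is moved stays moved. The work goes in short steps, Python scripts to look and compute and a tool call to move; the robot and the scene stay as the last step left them, time stands still between calls to the robot, and variables do not carry over. Pictures are saved under pics/ and viewed, about 8 in all and at most 12, crops included, and the job is handed in when it is done.

Besides the shell and the picture viewer there is one more tool, called after ">>>" as name(argument=value, ...), one argument or row to a line, values as JSON. jog_arm: Moves the arm, as the interface text tells. Its arguments: {"type":"object","properties":{"moves":{"type":"array","items":{"type":"object","properties":{"twist":{"type":"array","items":{"type":"number"}},"xyz":{"type":"array","items":{"type":"number"}},"grip":{"type":"number"}}}},"force":{"type":"number"}},"required":["moves"]}

```bash
mkdir -p pics; cat > h.py <<'E'
import numpy as np, cv2
from scipy.spatial.transform import Rotation as R
from cell import arm
def ray(name,uv):
    p=arm.camera_params(name); K=np.array(p["mtx"]);T=np.array(p["T"])
    d=cv2.undistortPoints(np.array([[uv]],float),K,np.array([p["k1"],0,0,0.]),)[0,0]
    return T[:3,3],T[:3,:3]@np.array([d[0],d[1],1])
def at_z(name,uv,z):
    o,d=ray(name,uv); return o+d*(z-o[2])/d[2]
def proj(name,P):
    p=arm.camera_params(name); T=np.linalg.inv(np.array(p["T"]))
    return cv2.projectPoints(np.atleast_2d(P).astype(float),cv2.Rodrigues(T[:3,:3])[0],T[:3,3],np.array(p["mtx"]),np.array([p["k1"],0,0,0.]))[0][:,0]
E
python3 - <<'E'
from h import *
for n in("scene","top"):
    cv2.imwrite(f"pics/{n}1.png",arm.get_image(n)); p=arm.camera_params(n); print(n,p["k1"],np.round(p["T"],3).tolist(),np.round(p["mtx"],0).tolist())
print(arm.observe(),arm.tips_ahead)
E
```

```text
scene -0.007997228121890382 [[-0.815, -0.516, 0.265, 0.175], [-0.58, 0.734, -0.354, 0.544], [-0.011, -0.442, -0.897, 1.417], [0.0, 0.0, 0.0, 1.0]] [[480.0, 0.0, 318.0], [0.0, 480.0, 202.0], [0.0, 0.0, 1.0]]
top 0.015645114993148156 [[0.001, -0.981, 0.196, 0.262], [-1.0, -0.0, 0.006, 0.024], [-0.005, -0.196, -0.98, 1.55], [0.0, 0.0, 0.0, 1.0]] [[451.0, 0.0, 324.0], [0.0, 451.0, 198.0], [0.0, 0.0, 1.0]]
{'clock': 0.1, 'joints': array([ 1.22939243,  0.4351541 ,  0.02500625,  1.5740296 , -0.01159056,
        1.13398583, -0.07511769]), 'dq': array([-1.11987035e-03, -2.29864743e-03, -3.97641269e-04, -2.43253562e-03,
        1.59131509e-03,  3.25473302e-04, -8.59268641e-05]), 'joint_efforts': array([ 1.43073259e-03, -6.69127321e+01,  9.87179875e-01, -3.15144861e+01,
       -6.04946539e-02,  3.74357658e-02,  9.30142483e-05]), 'position': array([ 0.14765887, -0.60684288,  0.23701424]), 'ee_rot': array([-3.11786010e+00, -3.73879246e-01,  5.04032155e-04]), 'force': array([ 0.22895945, -0.3415975 , -0.32230907]), 'ft_torque': array([ 0.01688465,  0.03050701, -0.03456054]), 'width': 1.0003977474338506} 0.011
```

View pics/scene1.png

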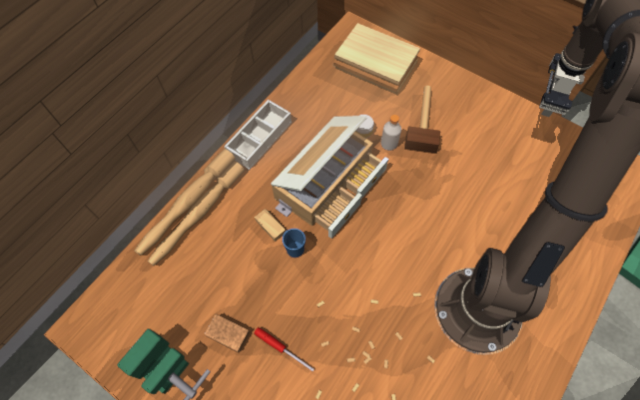

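View pics/top1.png

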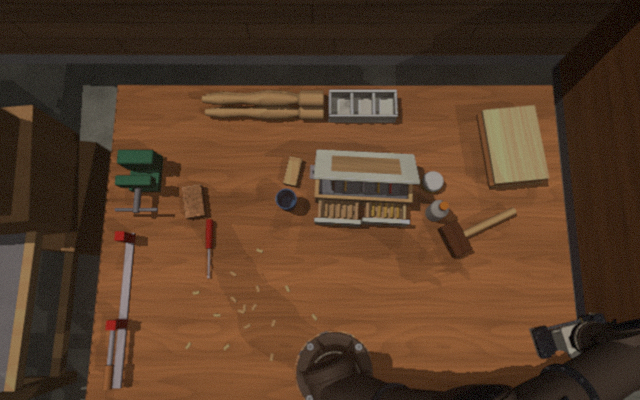

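Top view: chest around pixels (315–415, 150–226), lid up, both drawers open towards the robot. The cup is at (287,200), wax can (433,182), glue (437,210), mallet (455,240). I'll enlarge the chest in both views.

```bash
python3 - <<'E'
import cv2
a=cv2.imread("pics/top1.png")[140:240,270:470]; b=cv2.imread("pics/scene1.png")[105:245,250:450]
cv2.imwrite("pics/topc.png",cv2.resize(a,None,fx=4,fy=4,interpolation=2))
cv2.imwrite("pics/scenec.png",cv2.resize(b,None,fx=4,fy=4,interpolation=2))
E
```

```text
(no output)
```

View pics/topc.png

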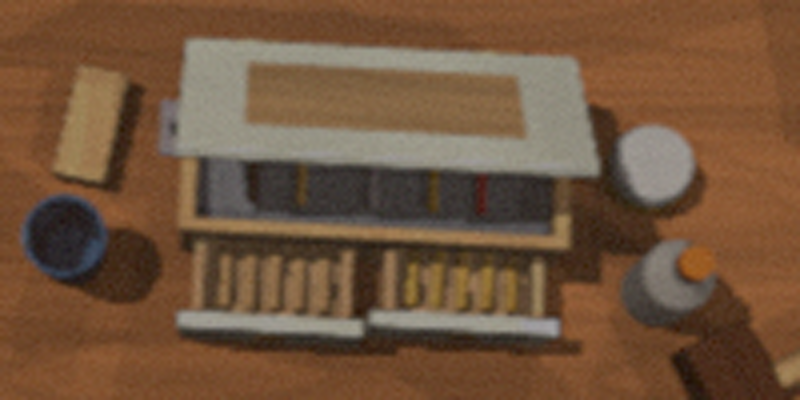

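View pics/scenec.png

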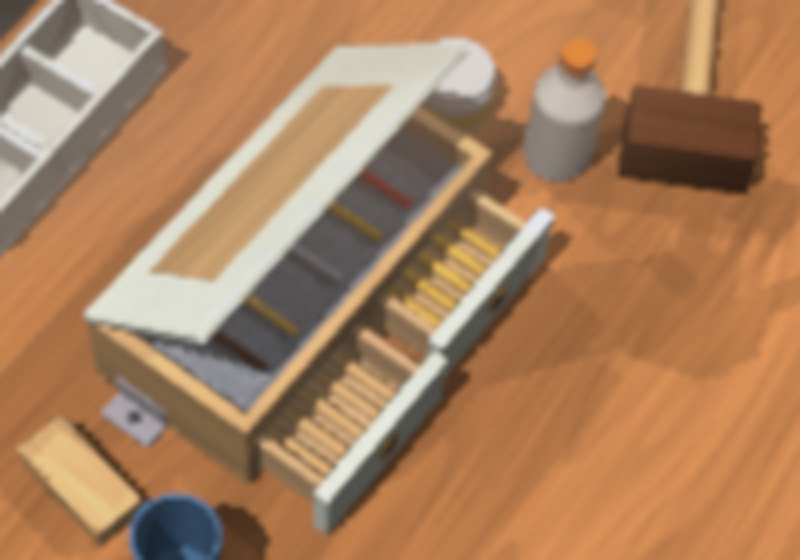

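```bash
cat > fit.py <<'E'
from h import *
from scipy.optimize import least_squares
top=lambda u,v:(270+u/4-.4,140+v/4-.4); sc=lambda u,v:(250+u/4-.4,105+v/4-.4)
def model(q):
    x,y,w,dl,dr,t=q
    L=lambda s,e:np.array([.075-e*.16*np.cos(t)+.01*np.sin(t),s*.162,.1+e*.16*np.sin(t)+.01*np.cos(t)])
    P=[(-.08,.16,.1),(-.08,-.16,.1),L(1,0),L(-1,0),L(1,1),L(-1,1),
       (-.094-dl,.1575,.074),(-.094-dl,.0025,.074),(-.094-dr,-.0025,.074),(-.094-dr,-.1575,.074)]
    return R.from_euler('z',w).apply(np.array(P,float))+[x,y,0]
obs={"top":[top(*p) for p in[(180,242),(570,248),(187,40),(577,58),(178,155),(600,177),(178,330),(363,336),(368,328),(559,335)]],
"scene":[sc(*p) for p in[(247,418),(490,153),(88,318),(337,48),(207,342),(465,43),(320,497),(443,358),(435,352),(550,215)]]}
f=lambda q:np.concatenate([(proj(n,model(q))-np.array(obs[n])).ravel() for n in obs])
if __name__=="__main__":
    s=least_squares(f,[.6,0,0,.07,.07,.6],loss="soft_l1"); q=s.x
    print(np.round(q,4)); print(np.round(f(q).reshape(-1,2),1).tolist())
    m=model(q); print("lid free",m[4:6].round(3).tolist()); print("fronts",m[6:].round(3).tolist())
    for n,uv,z in(("glue",(692,265),.15),("wax",(655,165),.05),("cup",(66,235),.09),("mallet corner",(675,355),.06)): print(n,at_z("top",top(*uv),z).round(3))
E
python3 fit.py
```

```text
[ 0.6285 -0.0983 -0.0472  0.0583  0.052   0.6872]
[[-0.6, -2.7], [-0.3, 0.3], [-0.5, -0.1], [-0.5, -0.2], [-1.1, -0.1], [-0.4, -0.8], [-0.3, -1.7], [0.4, -1.0], [0.7, -0.8], [-0.0, -0.3], [0.8, 4.2], [1.2, -0.1], [-0.7, -0.4], [0.4, -0.4], [-0.9, 0.1], [1.0, 1.0], [1.9, 0.7], [1.1, -0.4], [2.4, -1.1], [1.6, -0.2]]
lid free [[0.594, 0.065, 0.209], [0.579, -0.258, 0.209]]
fronts [[0.484, 0.066, 0.074], [0.476, -0.089, 0.074], [0.483, -0.094, 0.074], [0.475, -0.249, 0.074]]
glue [ 0.519 -0.341  0.15 ]
wax [ 0.624 -0.34   0.05 ]
cup [0.555 0.158 0.09 ]
mallet corner [ 0.46  -0.347  0.06 ]
```

```bash
cat >> h.py <<'E'
C=np.array([.6285,-.0983,0]); W=-.0472
def chest(p): return R.from_euler('z',W).apply(p)+C
def tool(tilt): # x along chest +x, z down leaning forward by tilt (deg)
    return R.from_euler('z',W)*R.from_euler('x',np.pi)*R.from_euler('y',np.radians(tilt))
def plan(tip,tilt=0):
    "tip in chest frame -> jog numbers"
    o=arm.observe(); Rt=tool(tilt); Rc=R.from_rotvec(o["ee_rot"])
    p=chest(np.array(tip))-Rt.apply([0,0,arm.tips_ahead])
    print("zaxis",Rt.apply([0,0,1]).round(2),"tcp",p.round(3),"xyz",(Rc.inv().apply(p-o["position"])/.06).round(2),"twist",np.degrees((Rc.inv()*Rt).as_rotvec()/10).round(2))
E
python3 - <<'E'
from h import *
plan([-.035,0,.32]);plan([-.035,0,.32],20)
E
```

```text
zaxis [-0. -0. -1.] tcp [ 0.594 -0.097  0.331] xyz [ 9.23 -6.51 -1.56] twist [-0.01  0.    1.64]
zaxis [ 0.34 -0.02 -0.94] tcp [ 0.59  -0.096  0.33 ] xyz [ 9.17 -6.53 -1.55] twist [-0.29  1.99  1.62]
```

>>> jog_arm(
  moves=[
    {"xyz":[0,0,-1.0],"twist":[0,0,0],"grip":1},
    {"xyz":[0.8,-0.55,-1.56],"twist":[0,0,0.4],"grip":1},
    {"xyz":[1.6,-1.1,-1.56],"twist":[0,0,0.8],"grip":1},
    {"xyz":[2.4,-1.65,-1.56],"twist":[0,0,1.2],"grip":1},
    {"xyz":[3.2,-2.2,-1.56],"twist":[0,0,1.64],"grip":1},
  ],
  force=10,
)

```text
clock: 0.72
position: [0.3041, -0.4319, 0.3312]
ee_rot: [-3.141, 0.078, 0.0]
force: [1.1, -1.3, 0.3]
width: 0.506
```

```bash
python3 - <<'E'
from h import *
plan([-.035,0,.32])
E
```

```text
zaxis [-0. -0. -1.] tcp [ 0.594 -0.097  0.331] xyz [ 4.54 -5.82  0.  ] twist [-0.    0.   -0.02]
```

>>> jog_arm(
  moves=[
    {"xyz":[0.6,-0.8,0],"twist":[0,0,0],"grip":1},
    {"xyz":[1.2,-1.6,0],"twist":[0,0,0],"grip":1},
    {"xyz":[1.8,-2.4,0],"twist":[0,0,0],"grip":1},
    {"xyz":[2.4,-3.2,0],"twist":[0,0,0],"grip":1},
    {"xyz":[3.0,-4.0,0],"twist":[0,0,0],"grip":1},
  ],
)

```text
clock: 1.35
position: [0.4951, -0.2009, 0.3312]
ee_rot: [3.141, -0.075, -0.0]
force: [-0.1, -0.6, 1.0]
width: 0.009
```

```bash
python3 - <<'E'
from h import *
plan([-.035,0,.32])
E
```

```text
zaxis [-0. -0. -1.] tcp [ 0.594 -0.097  0.331] xyz [ 1.56 -1.81  0.  ] twist [ 0.  0. -0.]
```

>>> jog_arm(
  moves=[
    {"xyz":[0.6,-0.7,0],"twist":[0,0,0],"grip":1},
    {"xyz":[1.2,-1.4,0],"twist":[0,0,0],"grip":1},
    {"xyz":[1.56,-1.81,0],"twist":[0,0,0],"grip":1},
    {"xyz":[1.56,-1.81,0.5],"twist":[0,0,0],"grip":1},
    {"xyz":[1.56,-1.81,1.0],"twist":[0,0,0],"grip":1},
  ],
)

```text
clock: 1.98
position: [0.5931, -0.0978, 0.2701]
ee_rot: [-3.141, 0.073, 0.001]
force: [0.1, -0.6, -0.2]
width: 0.004
```

```bash
python3 - <<'E'
from h import *
plan([-.035,0,.24]); print(arm.observe()["position"])
cv2.imwrite("pics/scene2.png",cv2.resize(arm.get_image("scene")[60:260,230:480],None,fx=3,fy=3))
E
```

```text
zaxis [-0. -0. -1.] tcp [ 0.594 -0.097  0.251] xyz [ 0.01 -0.02  0.32] twist [-0.  0.  0.]
[ 0.59314933 -0.09777212  0.27011914]
```

View pics/scene2.png

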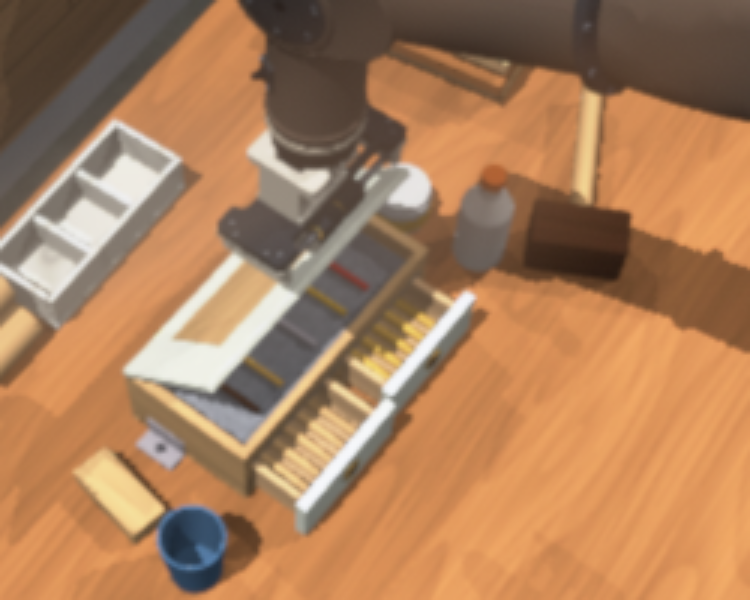

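The closed fingers are over the middle of the lid's free edge at (290,270). Now I'll press down.

>>> jog_arm(
  moves=[
    {"xyz":[0,0,0.35],"twist":[0,0,0],"grip":1},
    {"xyz":[0,0,0.7],"twist":[0,0,0],"grip":1},
    {"xyz":[0,0,0.8],"twist":[0,0,0],"grip":1},
    {"xyz":[0,0,0.9],"twist":[0,0,0],"grip":1},
    {"xyz":[0,0,1.0],"twist":[0,0,0],"grip":1},
  ],
)

```text
clock: 2.65
position: [0.5924, -0.0986, 0.2127]
ee_rot: [3.14, -0.075, -0.001]
force: [-5.5, 0.7, 6.0]
width: 0.005
```

>>> jog_arm(
  moves=[
    {"xyz":[0,0,0.1],"twist":[0,0,0],"grip":1},
    {"xyz":[0,0,0.2],"twist":[0,0,0],"grip":1},
    {"xyz":[0,0,0.3],"twist":[0,0,0],"grip":1},
    {"xyz":[0,0,0.4],"twist":[0,0,0],"grip":1},
    {"xyz":[0,0,0.5],"twist":[0,0,0],"grip":1},
  ],
)

```text
clock: 3.28
position: [0.593, -0.0984, 0.1809]
ee_rot: [-3.141, 0.075, 0.0]
force: [-0.7, 0.3, 2.3]
width: 0.008
```

>>> jog_arm(
  moves=[
    {"xyz":[0,0,0.1],"twist":[0,0,0],"grip":1},
    {"xyz":[0,0,0.2],"twist":[0,0,0],"grip":1},
    {"xyz":[0,0,0.3],"twist":[0,0,0],"grip":1},
    {"xyz":[0,0,0.4],"twist":[0,0,0],"grip":1},
    {"xyz":[0,0,0.5],"twist":[0,0,0],"grip":1},
  ],
)

```text
clock: 3.9
position: [0.5929, -0.0984, 0.1509]
ee_rot: [3.141, -0.075, -0.0]
force: [-1.9, -0.5, 3.3]
width: 0.002
```

>>> jog_arm(
  moves=[
    {"xyz":[0,0,0.08],"twist":[0,0,0],"grip":1},
    {"xyz":[0,0,0.16],"twist":[0,0,0],"grip":1},
    {"xyz":[0,0,0.24],"twist":[0,0,0],"grip":1},
    {"xyz":[0,0,0.3],"twist":[0,0,0],"grip":1},
    {"xyz":[0,0,0.35],"twist":[0,0,0],"grip":1},
  ],
)

```text
clock: 4.53
position: [0.5929, -0.0984, 0.1301]
ee_rot: [3.141, -0.075, -0.0]
force: [-1.9, -0.2, 2.1]
width: 0.007
```

>>> jog_arm(
  moves=[
    {"xyz":[0,0,0.03],"twist":[0,0,0],"grip":1},
    {"xyz":[0,0,0.06],"twist":[0,0,0],"grip":1},
    {"xyz":[0,0,0.09],"twist":[0,0,0],"grip":1},
    {"xyz":[0,0,0.12],"twist":[0,0,0],"grip":1},
    {"xyz":[0,0,0.14],"twist":[0,0,0],"grip":1},
  ],
)

```text
clock: 5.15
position: [0.5929, -0.0984, 0.1218]
ee_rot: [3.141, -0.075, -0.0]
force: [-1.6, 0.6, 3.1]
width: 0.004
```

>>> jog_arm(
  moves=[
    {"xyz":[0,0,0.015],"twist":[0,0,0],"grip":1},
    {"xyz":[0,0,0.03],"twist":[0,0,0],"grip":1},
    {"xyz":[0,0,0.03],"twist":[0,0,0],"grip":1},
  ],
)

```text
clock: 5.52
position: [0.593, -0.0984, 0.1213]
ee_rot: [3.14, -0.075, 0.001]
force: [-6.5, 0.6, 14.6]
width: 0.004
```

The lid met its stop: 14.6 N with the tip at z ≈ 0.110, which is the shut height. Now I'll back off and move to the left drawer.

>>> jog_arm(
  moves=[
    {"xyz":[0,0,-0.2],"twist":[0,0,0],"grip":1},
    {"xyz":[0,0,-0.8],"twist":[0,0,0],"grip":1},
    {"xyz":[-0.8,0,-1.4],"twist":[0,0,0],"grip":1},
    {"xyz":[-1.6,-0.4,-1.4],"twist":[0,1.0,0],"grip":1},
    {"xyz":[-2.4,-0.8,-1.4],"twist":[0,2.0,0],"grip":1},
  ],
)

```text
clock: 6.15
position: [0.4519, -0.0428, 0.2057]
ee_rot: [3.083, -0.073, 0.558]
force: [0.8, 1.3, 0.8]
width: 0.0
```

```bash
python3 - <<'E'
from h import *
plan([-.185,.08,.12],20);plan([-.185,.08,.042],20); print(arm.observe()["position"],arm.observe()["joints"])
cv2.imwrite("pics/top2.png",cv2.resize(arm.get_image("top")[130:250,250:450],None,fx=4,fy=4,interpolation=2))
E
```

```text
zaxis [ 0.34 -0.02 -0.94] tcp [ 0.444 -0.009  0.13 ] xyz [-0.59 -0.55  1.12] twist [-0.   -0.05 -0.  ]
zaxis [ 0.34 -0.02 -0.94] tcp [ 0.444 -0.009  0.052] xyz [-1.05 -0.55  2.34] twist [-0.   -0.05 -0.  ]
[ 0.45191259 -0.04280477  0.2057081 ] [ 0.29790978  0.03604717 -0.35191467  2.27222634  0.10092904  0.48071334
 -1.75107789]
```

View pics/top2.png

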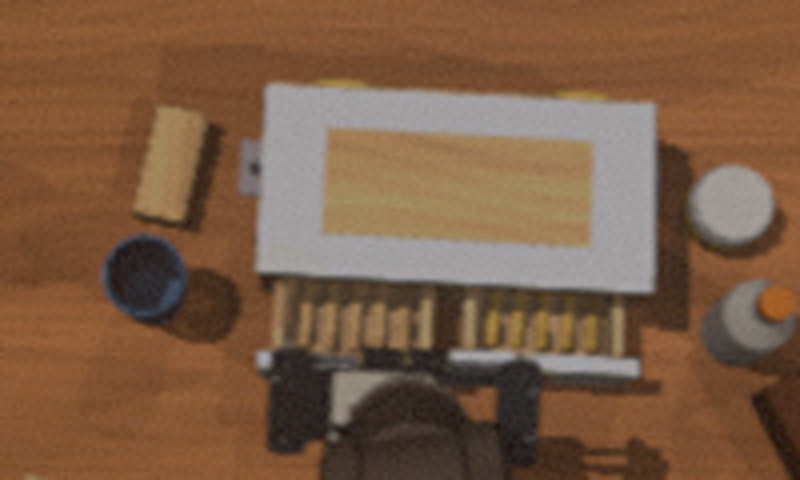

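The lid lies flat (crop (260–655, 85–290)), both drawers are still open at about row 365, and nothing else has moved.

>>> jog_arm(
  moves=[
    {"xyz":[-0.59,-0.55,0.3],"twist":[0,0,0],"grip":1},
    {"xyz":[-0.7,-0.55,1.1],"twist":[0,0,0],"grip":1},
    {"xyz":[-0.9,-0.55,1.8],"twist":[0,0,0],"grip":1},
    {"xyz":[-1.05,-0.55,2.34],"twist":[0,0,0],"grip":1},
    {"xyz":[-1.05,-0.55,2.34],"twist":[0,0,0],"grip":1},
  ],
)

```text
clock: 6.82
position: [0.4471, -0.0113, 0.0649]
ee_rot: [3.091, -0.069, 0.506]
force: [0.3, -0.3, 1.0]
width: 0.008
```

```bash
python3 - <<'E'
from h import *
plan([-.185,.08,.042],20);plan([-.160,.08,.042],20);plan([-.102,.08,.042],20); o=arm.observe();print(o["position"],o["joints"])
cv2.imwrite("pics/scene3.png",cv2.resize(arm.get_image("scene")[100:250,240:450],None,fx=3.5,fy=3.5,interpolation=2))
E
```

```text
zaxis [ 0.34 -0.02 -0.94] tcp [ 0.444 -0.009  0.052] xyz [-0.12 -0.03  0.18] twist [0.   0.14 0.02]
zaxis [ 0.34 -0.02 -0.94] tcp [ 0.469 -0.011  0.052] xyz [ 0.27 -0.03  0.31] twist [0.   0.14 0.02]
zaxis [ 0.34 -0.02 -0.94] tcp [ 0.527 -0.013  0.052] xyz [ 1.19 -0.03  0.62] twist [0.   0.14 0.02]
[ 0.44708897 -0.01134923  0.06493473] [-0.04572567  0.31425022 -0.11715089  2.44537254  0.99261996  0.11885764
 -2.74009166]
```

View pics/scene3.png

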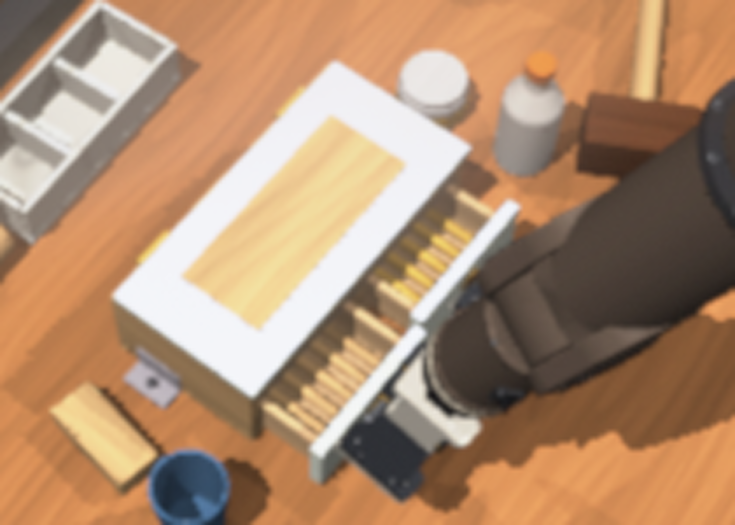

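The fingers are down in front of the left drawer, but joints 6 and 7 are at their limits. I'll back out of that by standing the tool more upright.

>>> jog_arm(
  moves=[
    {"xyz":[0.1,0,-0.4],"twist":[0,-0.8,0],"grip":1},
    {"xyz":[0.1,0,-0.4],"twist":[0,-1.5,0],"grip":1},
  ],
)

```text
clock: 7.12
position: [0.4501, -0.021, 0.0837]
ee_rot: [3.093, -0.098, 0.253]
force: [0.7, -2.6, -1.7]
width: 0.006
```

```bash
python3 - <<'E'
from h import *
plan([-.170,.08,.054],0);plan([-.104,.08,.054],0); o=arm.observe();print(o["position"],o["joints"])
E
```

```text
zaxis [-0. -0. -1.] tcp [ 0.462 -0.01   0.065] xyz [ 0.14 -0.2   0.33] twist [ 0.19 -0.94 -0.09]
zaxis [-0. -0. -1.] tcp [ 0.528 -0.013  0.065] xyz [ 1.23 -0.22  0.51] twist [ 0.19 -0.94 -0.09]
[ 0.45006612 -0.02103933  0.08374676] [ 0.31650207  0.3551429  -0.53049085  2.25950852  0.55423738  0.47957233
 -2.28961096]
```

>>> jog_arm(
  moves=[
    {"xyz":[0.05,-0.2,0.0],"twist":[0.19,-0.94,-0.09],"grip":1},
    {"xyz":[0.05,-0.2,0.0],"twist":[0.19,-0.94,-0.09],"grip":1},
  ],
)

```text
clock: 7.38
position: [0.4585, -0.0097, 0.0842]
ee_rot: [-3.138, 0.08, -0.011]
force: [0.1, -0.4, 0.2]
width: 0.002
```

```bash
python3 - <<'E'
from h import *
plan([-.175,.08,.054],0);plan([-.104,.08,.054],0); o=arm.observe();print(o["position"],o["joints"])
E
```

```text
zaxis [-0. -0. -1.] tcp [ 0.457 -0.01   0.065] xyz [-0.02  0.01  0.32] twist [-0.02 -0.04 -0.02]
zaxis [-0. -0. -1.] tcp [ 0.528 -0.013  0.065] xyz [1.16 0.   0.33] twist [-0.02 -0.04 -0.02]
[ 0.45852162 -0.00973866  0.0841787 ] [ 0.38839074  0.44847479 -0.6180182   2.10699284  0.40222785  0.69364294
 -2.1174204 ]
```

>>> jog_arm(
  moves=[
    {"xyz":[0,0,0.31],"twist":[0,0,0],"grip":1},
    {"xyz":[0.1,0,0.31],"twist":[0,0,0],"grip":1},
    {"xyz":[0.2,0,0.31],"twist":[0,0,0],"grip":1},
    {"xyz":[0.3,0,0.31],"twist":[0,0,0],"grip":1},
    {"xyz":[0.4,0,0.31],"twist":[0,0,0],"grip":1},
  ],
)

```text
clock: 8.0
position: [0.4795, -0.0116, 0.0641]
ee_rot: [3.138, -0.065, 0.006]
force: [-2.5, 0.1, 1.9]
width: 0.007
```

>>> jog_arm(
  moves=[
    {"xyz":[0.1,0,0],"twist":[0,0,0],"grip":1},
    {"xyz":[0.2,0,0],"twist":[0,0,0],"grip":1},
    {"xyz":[0.3,0,0],"twist":[0,0,0],"grip":1},
    {"xyz":[0.4,0,0],"twist":[0,0,0],"grip":1},
    {"xyz":[0.5,0,0],"twist":[0,0,0],"grip":1},
  ],
)

```text
clock: 8.62
position: [0.5095, -0.013, 0.0638]
ee_rot: [3.138, -0.065, 0.005]
force: [-3.0, -0.8, 2.0]
width: 0.005
```

```bash
python3 - <<'E'
from h import *
plan([-.104,.08,.054],0); o=arm.observe();print(o["position"],o["force"],o["joints"])
E
```

```text
zaxis [-0. -0. -1.] tcp [ 0.528 -0.013  0.065] xyz [ 0.31 -0.01 -0.02] twist [ 0.02 -0.02  0.03]
[ 0.50952921 -0.01304764  0.063768  ] [-2.9718271  -0.84602217  1.95782053] [ 0.34555329  0.54299656 -0.57615484  2.00302745  0.44801789  0.71834786
 -2.12074364]
```

>>> jog_arm(
  moves=[
    {"xyz":[0.06,0,0],"twist":[0,0,0],"grip":1},
    {"xyz":[0.12,0,0],"twist":[0,0,0],"grip":1},
    {"xyz":[0.17,0,0],"twist":[0,0,0],"grip":1},
    {"xyz":[0.2,0,0],"twist":[0,0,0],"grip":1},
    {"xyz":[0.23,0,0],"twist":[0,0,0],"grip":1},
  ],
)

```text
clock: 9.25
position: [0.5229, -0.0136, 0.0638]
ee_rot: [3.138, -0.065, 0.005]
force: [-2.7, -1.6, -0.0]
width: 0.005
```

>>> jog_arm(
  moves=[
    {"xyz":[0.03,0,0],"twist":[0,0,0],"grip":1},
    {"xyz":[0.06,0,0],"twist":[0,0,0],"grip":1},
    {"xyz":[0.09,0,0],"twist":[0,0,0],"grip":1},
  ],
)

```text
clock: 9.62
position: [0.5284, -0.0137, 0.0639]
ee_rot: [3.138, -0.065, 0.005]
force: [-2.8, -2.2, -0.3]
width: 0.006
```

>>> jog_arm(
  moves=[
    {"xyz":[0.02,0,0],"twist":[0,0,0],"grip":1},
    {"xyz":[0.04,0,0],"twist":[0,0,0],"grip":1},
    {"xyz":[0.06,0,0],"twist":[0,0,0],"grip":1},
  ],
)

```text
clock: 10.0
position: [0.5294, -0.0136, 0.0637]
ee_rot: [3.137, -0.064, -0.002]
force: [-14.6, -0.3, 10.5]
width: 0.003
```

Left drawer is home: stop force 14.6 N at the predicted position. Next is the right drawer.

>>> jog_arm(
  moves=[
    {"xyz":[-0.4,0,0],"twist":[0,0,0],"grip":1},
    {"xyz":[-1.25,0,0],"twist":[0,0,0],"grip":1},
    {"xyz":[-1.28,0.9,0],"twist":[0,0,0],"grip":1},
    {"xyz":[-1.28,1.7,0],"twist":[0,0,0],"grip":1},
    {"xyz":[-1.28,2.5,0],"twist":[0,0,0],"grip":1},
  ],
)

```text
clock: 10.62
position: [0.4505, -0.1616, 0.0648]
ee_rot: [3.138, -0.063, 0.011]
force: [0.0, 0.3, -0.0]
width: 0.007
```

```bash
python3 - <<'E'
from h import *
plan([-.175,-.075,.054],0);plan([-.102,-.075,.054],0); o=arm.observe();print(o["position"],o["force"],o["joints"])
cv2.imwrite("pics/top3.png",cv2.resize(arm.get_image("top")[130:250,250:450],None,fx=4,fy=4,interpolation=2))
E
```

```text
zaxis [-0. -0. -1.] tcp [ 0.45  -0.165  0.065] xyz [-0.    0.06 -0.  ] twist [ 0.02 -0.04  0.04]
zaxis [-0. -0. -1.] tcp [ 0.523 -0.168  0.065] xyz [1.21 0.06 0.01] twist [ 0.02 -0.04  0.04]
[ 0.45053886 -0.16161688  0.06483177] [ 0.02079403  0.31381083 -0.04877551] [ 0.67755976  0.50210213 -0.58486233  2.07851279  0.44262898  0.67511675
 -1.81171886]
```

View pics/top3.png

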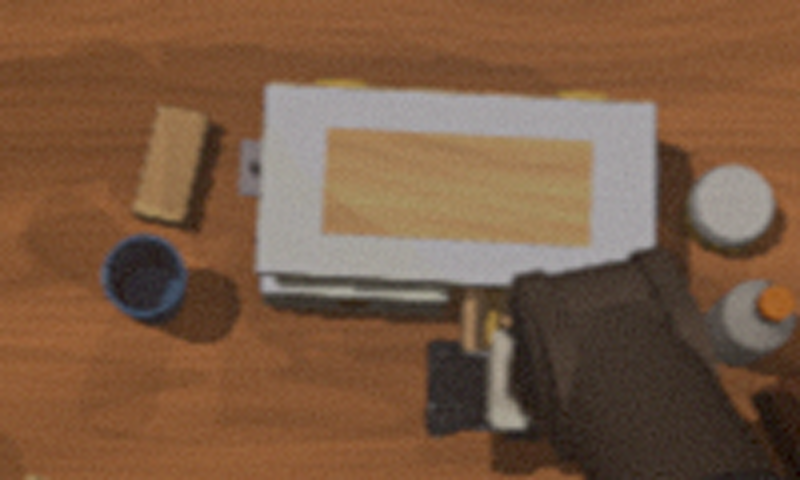

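The left front is now tucked against the carcase at about row 290. The gripper is in front of the right drawer.

>>> jog_arm(
  moves=[
    {"xyz":[0.15,0.03,0],"twist":[0,0,0],"grip":1},
    {"xyz":[0.25,0.03,0],"twist":[0,0,0],"grip":1},
    {"xyz":[0.35,0.03,0],"twist":[0,0,0],"grip":1},
    {"xyz":[0.45,0.03,0],"twist":[0,0,0],"grip":1},
    {"xyz":[0.55,0.03,0],"twist":[0,0,0],"grip":1},
  ],
)

```text
clock: 11.3
position: [0.482, -0.1627, 0.0641]
ee_rot: [3.138, -0.063, 0.004]
force: [-2.4, 1.6, 0.5]
width: 0.006
```

>>> jog_arm(
  moves=[
    {"xyz":[0.1,0,0],"twist":[0,0,0],"grip":1},
    {"xyz":[0.2,0,0],"twist":[0,0,0],"grip":1},
    {"xyz":[0.3,0,0],"twist":[0,0,0],"grip":1},
    {"xyz":[0.37,0,0],"twist":[0,0,0],"grip":1},
    {"xyz":[0.43,0,0],"twist":[0,0,0],"grip":1},
  ],
)

```text
clock: 11.92
position: [0.5079, -0.1648, 0.0642]
ee_rot: [3.138, -0.065, 0.005]
force: [-2.1, 1.6, -0.7]
width: 0.003
```

>>> jog_arm(
  moves=[
    {"xyz":[0.04,0,0],"twist":[0,0,0],"grip":1},
    {"xyz":[0.08,0,0],"twist":[0,0,0],"grip":1},
    {"xyz":[0.11,0,0],"twist":[0,0,0],"grip":1},
    {"xyz":[0.14,0,0],"twist":[0,0,0],"grip":1},
  ],
)

```text
clock: 12.42
position: [0.5161, -0.1653, 0.0643]
ee_rot: [3.138, -0.065, 0.005]
force: [-2.4, 0.5, -3.1]
width: 0.005
```

>>> jog_arm(
  moves=[
    {"xyz":[0.03,0,0],"twist":[0,0,0],"grip":1},
    {"xyz":[0.06,0,0],"twist":[0,0,0],"grip":1},
    {"xyz":[0.09,0,0],"twist":[0,0,0],"grip":1},
  ],
)

```text
clock: 12.8
position: [0.5216, -0.1655, 0.0644]
ee_rot: [3.138, -0.065, 0.005]
force: [-4.2, -0.5, -1.6]
width: 0.002
```

>>> jog_arm(
  moves=[
    {"xyz":[0.02,0,0],"twist":[0,0,0],"grip":1},
    {"xyz":[0.03,0,0],"twist":[0,0,0],"grip":1},
  ],
)

```text
clock: 13.05
position: [0.5216, -0.1655, 0.0643]
ee_rot: [3.137, -0.065, 0.0]
force: [-10.3, 0.5, 7.5]
width: 0.007
```

Right drawer is at its stop: 10 N at x = 0.5216, against 0.522 expected from the left drawer. Now I'll back off and up, then check.

>>> jog_arm(
  moves=[
    {"xyz":[-0.4,0,0],"twist":[0,0,0],"grip":1},
    {"xyz":[-1.3,0,0],"twist":[0,0,0],"grip":1},
    {"xyz":[-1.4,0,-0.9],"twist":[0,0,0],"grip":1},
    {"xyz":[-1.4,0,-1.8],"twist":[0,0,0],"grip":1},
    {"xyz":[-1.4,0,-2.7],"twist":[0,0,0],"grip":1},
  ],
)

```text
clock: 13.68
position: [0.4397, -0.1613, 0.2286]
ee_rot: [3.137, -0.064, 0.01]
force: [0.7, 0.1, -1.0]
width: 0.002
```

>>> jog_arm(
  moves=[
    {"xyz":[-0.3,0.8,-0.4],"twist":[0,0,0],"grip":1},
    {"xyz":[-0.6,1.6,-0.8],"twist":[0,0,0],"grip":1},
    {"xyz":[-0.9,2.4,-0.8],"twist":[0,0,0],"grip":1},
    {"xyz":[-1.2,3.2,-0.8],"twist":[0,0,0],"grip":1},
    {"xyz":[-1.2,3.2,-0.8],"twist":[0,0,0],"grip":1},
  ],
)

```text
clock: 14.3
position: [0.3572, -0.3545, 0.2747]
ee_rot: [3.135, -0.075, 0.007]
force: [-0.9, 0.6, -0.1]
width: 0.006
```

```bash
python3 - <<'E'
from h import *
from fit import model
a=arm.get_image("top")[130:250,250:450]; b=arm.get_image("scene")
q=[.6285,-.0983,-.0472,0,0,0]
c1=cv2.resize(a,None,fx=4,fy=4,interpolation=2); c2=cv2.resize(b[100:220,250:450],None,fx=4,fy=4,interpolation=2)
cv2.imwrite("pics/fin_t.png",c1);cv2.imwrite("pics/fin_s.png",c2)
print(((proj("scene",model(q))-[250,100])*4+1.5).round().tolist()[4:])
print(arm.observe()["position"],arm.observe()["force"])
E
```

```text
[[253.0, 455.0], [502.0, 167.0], [267.0, 477.0], [388.0, 336.0], [392.0, 332.0], [504.0, 201.0]]
[ 0.35944419 -0.35033632  0.27480168] [ 0.51764937 -0.10871557 -0.71376875]
```

View pics/fin_s.png

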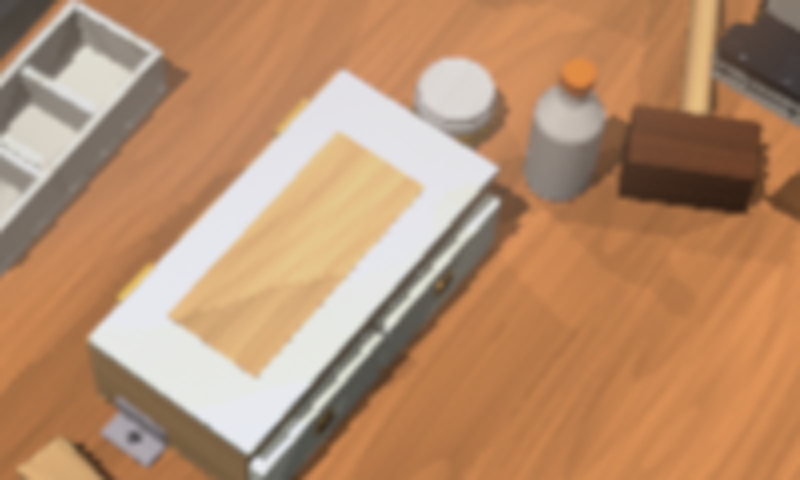

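View pics/fin_t.png

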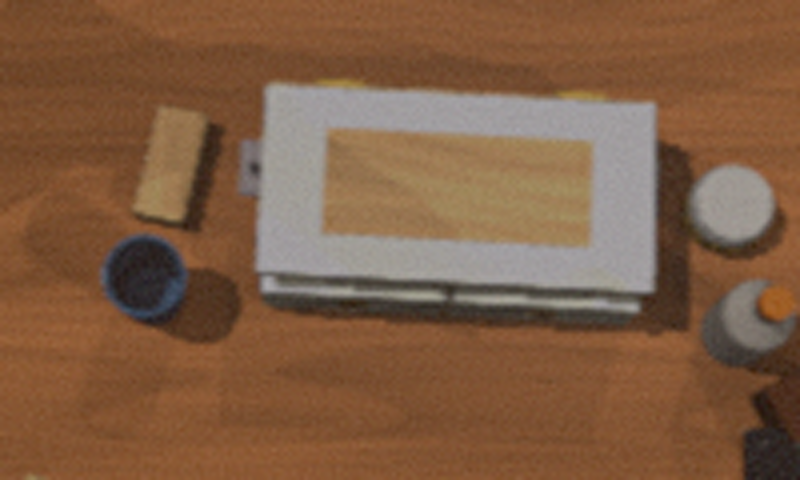

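Both fronts line up flush, from (267,477) to (500,203), as the closed model predicts. The lid is flat, the bystanders haven't moved, and the gripper is clear.

```bash
python3 -c "
from cell import arm
print(arm.sign_off())"
```

```text
the job is handed in; nothing more can be done
None
```

The chest is closed: I pressed the lid shut and pushed both drawers home with closed fingertips. The job was handed in at about 14.4 s with the gripper clear of the chest.

- **Lid:** it met its stop at about 15 N, with the fingertips at z = 0.110 m, which is the shut height.
- **Drawers:** the left one stopped at about 15 N and the right at about 10 N. Their final positions agree with each other within 1 mm, allowing for the chest's yaw.
- **Pictures:** the final views show the lid flat and the two drawer fronts in line. The can, glue, cup, offcut and mallet near the chest show no movement; the screwdriver and sanding block were outside the final crops, and the arm never went near them.

**Joint limits:** on the first approach to the left drawer, with the tool tilted, joints 6 and 7 ran onto their range limits. They read 0.1189 against 0.12, and -2.7401 against -2.74. I backed off straight away and did the pushes with the tool upright. I can't tell whether that tiny overshoot counts as passing the range.

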